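# Stand the loose battery carton up in the empty display tray

## Robot

A 6-joint arm with a two-finger parallel gripper is mounted at the origin on the work surface. World frame = base frame: x ahead of the robot, y to its left, z up, the work surface at z = 0. Lengths are in mm, angles in rad, forces in N, time in s.
With the tool pointing down it reaches from about 275 to 1000 mm from the base axis. Payload 8.4 kg.
Tool frame: the origin (TCP) lies between the finger pads; the fingertips stand 22 mm ahead of it and the grasp point (between the pads) lies 3 mm ahead of it (r.nose_length is the z of the fingertips in the tool frame, in mm); z points along the fingers, y is the line along which they close (so a half turn about z gives the same grasp; the last joint's range is limited). The gripper opens to 85 mm and grips with 20 to 120 N. Pads are 22 mm wide; open, the fingers measure 114 mm over their backs; the gripper's body (76 mm by 85 mm) begins 54 mm behind the grasp point. The pads swing forward as they close: fully open they stand 13 mm farther back than shut.
Start: joints at [1.299, 0.353, 1.633, -0, 1.155, -0.002], TCP at [166.585, 602.393, 253.281] pointing down, gripper open.
Joint ranges: [-2.63, 2.63], [-0.92, 2.1], [0.06, 2.66], [-1.3, 4.44], [0, 2.69], [-3.02, 3.02]. Speed limits (rad/s): [2.22, 2.22, 2.79, 3.14, 3.14, 3.14].

## Interface

Orientations are given as [roll, pitch, yaw] about the fixed x, y, z axes, in that order (R = Rz(yaw) Ry(pitch) Rx(roll)).
In Python, from rig import r, vision gives the robot as it stands (r), with the cameras (vision).
- The arm moves only by the shell command python3 steer.py 'ROWS' [FORCE]. ROWS is rows parted by semicolons, their numbers by spaces, 1 to 5 of them, each of 7 numbers: a rotation vector rx, ry, rz in rad, then dx, dy, dz in mm, then the opening from 0.0 (shut) to 1.0 (fully open); each row shifts and turns the commanded pose from where the row before left it, along the tool's axes as they then stand; what a row does not reach is not made up. A row lasts 1/12 s, in which the tool goes at most 41.7 mm and 0.125 rad, less where a joint would pass 70% of its speed; a pose out of reach is approached as far as the arm can. The fingers move at their own pace and stop on an object; FORCE is the grip in N (left out, the last holds). Time passes only in rows, so rows that do not move let the fingers close. It prints the time, the measured TCP pose, the force, the opening and the grip force at its end.
- r.sense(): the state, without advancing time (a new reading comes with each control period).
- vision.grab_frame(name): name is "scene" or "top" or "wrist"; returns the picture (384x512x3 uint8, red, green, blue); there is no depth.
- vision.camera_params(name): a dict with "fx", "fy", "cx", "cy" (pixels), "rvec" (rotation vector, rad) and "tvec" (3), from world to camera coordinates, as OpenCV has them. Camera axes: x right, y down, z forward; pixel columns grow to the right and rows downward; lengths in mm; the calibration is good to about 2 mm. A picture is of the moment at which its call begins: read the wrist's pose just before it. camera_params takes no time and is no camera call; for the wrist camera it gives the pose at the moment of the call.
- r.sign_off(): hands the job in; it is judged then, once.
The state is a dict: "clock": time; "qpos": joint angles; "qvel": joint speeds; "joint_efforts": joint torques, N m; "eef_pos": TCP position; "tcp_rot": TCP orientation; "contact_force": force on the tool from outside, world axes, zero at the start; "wrist_torque": the same for the moment, N m; "opening": opening from 0.0 (shut) to 1.0 (fully open); "grasp_force": force on a finger pad.
Only numpy, scipy, OpenCV 4.12 (cv2) and the standard library are available. Lean on these libraries where they do the work, as an engineer would, in place of code of your own. Each camera call takes 0.05 s, during which the arm holds its last target. There are 200 camera calls.

## Task

One of the oblong phone-battery cartons is lying flat on the bench. Stand it upright on its short thin edge in the middle of the empty tray, square to the tray with a broad face to the tray's long side, like the same-size carton already standing in the other tray. Let go of it and leave the standing carton and the square carton where they are.

Things in the scene. Friction and masses are not known exactly. Their poses are not given: they have to be found in the camera images.
- carton: The carton to stand up: white, blue panel on both broad faces, 100 x 60 x 34 mm (own x, y, z), about 140 g. It starts flat on the bench, its x within 20 degrees of world x, nearer than or beyond the square carton. Origin: its very middle, 17 mm over the bench at the start; z through the thickness, up at the start. Can be gripped across the 60 mm width. Standing means x vertical, either end down.
- tray: The empty shallow aluminium tray, fixed to the bench left or right of the lying cartons (its full twin is on the other side). Outside 70 (x) x 100 (y) x 12 mm high; walls and floor 3 mm thick, so inside 64 x 94 mm. Origin: centre of its underside, on the bench; x across the short way (within 20 degrees of world x), y along its long side, z up.
- shelved_carton: A bystander: an identical carton already standing upright in the full twin tray, 34 (x) x 60 (y) x 100 mm (z, up). Origin: centre of the end it stands on. Leave it alone.
- square_carton: A bystander: a square flat carton lying on the bench, 76 x 76 x 24 mm, same white and blue print. Origin: centre of its underside, z up. Leave it alone.

How it is judged (in metres and radians):
At the end, for the whole second after the job is handed in: The carton stands at rest on one of its 60 x 34 mm ends on the tray's floor, upright within 10 degrees, its middle within 20 mm of the tray's centre seen from above, its broad faces square to the tray's x axis within 17 degrees (either way round) ((angle between carton's own x axis and vertical below 0.17 rad or angle between carton's own x axis and vertical above 2.97 rad) and horizontal distance between carton and tray below 0.02 m and z of carton in the frame of tray between 0.047 and 0.059 m and angle between the z axis of carton and the x axis of tray, either way round below 0.3 rad and linear speed of carton below 0.02 m/s and angular speed of carton below 0.1 rad/s); the robot touches nothing.
It fails at once if the carton already standing in the other tray is shifted by more than 20 mm or tipped by more than 10 degrees (distance of shelved_carton from where it was at the start of the episode above 0.02 m or angle between shelved_carton's own z axis and vertical above 0.17 rad).
It fails at once if the square carton is shifted by more than 25 mm (distance of square_carton from where it was at the start of the episode above 0.025 m).
It also fails if it takes over 38 s, if anything falls off the work surface, if the arm or the gripper's body presses on something with over 40 N, if the wrist force passes 120 N, or if a joint passes its speed limit or range.

## Working session

There is one attempt and no reset: what is moved stays moved. The work goes in short steps, Python scripts to look and compute and a shell command to move; the robot and the scene stay as the last step left them, time stands still between calls to the robot, and variables do not carry over. Pictures are saved under pics/ and viewed, at most 10 in all, crops included, and the job is handed in when it is done.

```bash
ls; mkdir -p pics
python3 - <<'E'
from rig import r, vision
import cv2,numpy as np
s=r.sense();print(s['clock'],s['eef_pos'],s['tcp_rot'],s['opening'])
a=vision.grab_frame("scene");b=vision.grab_frame("top")
cv2.imwrite("pics/scene.png",a[:,:,::-1]);cv2.imwrite("pics/top.png",b[:,:,::-1])
for n in("scene","top","wrist"):print(n,vision.camera_params(n))
E
```

```text
pics
rig.py
steer.py
0.0 [166.48291832 601.95542449 252.55139734] [-3.14018596e+00 -8.69932670e-08  2.87173533e+00] 0.9969096623017103
scene {'fx': 440.96660745328984, 'fy': 440.96660745328984, 'cx': 251.7273765809147, 'cy': 190.9636618208081, 'rvec': array([ 0.74209408,  2.48173122, -1.27531901]), 'tvec': array([ 434.50358299, -132.90684445, 1148.58218217])}
top {'fx': 499.86643842877754, 'fy': 499.86643842877754, 'cx': 265.307225132351, 'cy': 179.8353931581983, 'rvec': array([ 2.18913194, -2.14223218,  0.12544892]), 'tvec': array([   4.21715376,  518.83081214, 1252.46109511])}
wrist {'fx': 293.04367067799075, 'fy': 293.04367067799075, 'cx': 252.26420453561505, 'cy': 189.13816009408333, 'rvec': array([-2.31998286, -1.7652932 , -0.23967822]), 'tvec': array([-623.31657477,  -33.00724789,  378.91580515])}
```

View pics/scene.png

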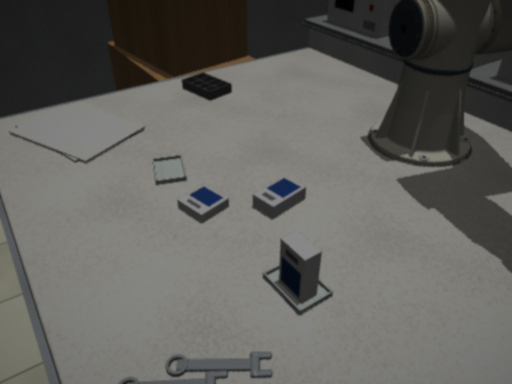

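View pics/top.png

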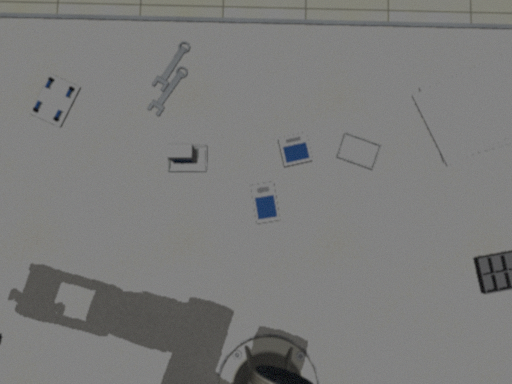

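The top view shows the carton at about (265,203), the square carton at (295,151) and the empty tray at (358,151), on the right. The full tray is at (188,158). In the scene view the carton is at (279,197) and the empty tray at (169,169). I'll get coarse positions from these before moving.

```bash
cat > h.py <<'E'
import numpy as np,cv2
from scipy.spatial.transform import Rotation as Ro
def ray(p,px):
    R=cv2.Rodrigues(p['rvec'])[0];px=np.atleast_2d(np.asarray(px,float))
    d=np.c_[(px[:,0]-p['cx'])/p['fx'],(px[:,1]-p['cy'])/p['fy'],np.ones(len(px))]@R
    return -R.T@p['tvec'],d/np.linalg.norm(d,axis=1)[:,None]
def plane(p,px,z):
    o,d=ray(p,px);return o+d*((z-o[2])/d[:,2])[:,None]
def cross(views):   # [(params,(u,v)),...] -> least-squares point, residual mm
    A=np.zeros((3,3));b=np.zeros(3);L=[]
    for p,px in views:
        o,d=ray(p,px);M=np.eye(3)-np.outer(d[0],d[0]);A+=M;b+=M@o;L.append((o,M))
    X=np.linalg.solve(A,b);return X,max(np.linalg.norm(M@(X-o)) for o,M in L)
def tool(s,goal): # goal world pos -> shift in tool axes
    return Ro.from_euler('xyz',s['tcp_rot']).inv().apply(np.array(goal)-s['eef_pos'])
E
python3 - <<'E'
from rig import r, vision
from h import *
import cv2
np.set_printoptions(precision=1,suppress=True)
t=vision.camera_params('top');s=vision.camera_params('scene')
print(plane(t,[(265,203),(252,184),(275,181),(280,221),(256,223)],34))
print('sq',plane(t,[(295,151)],24)); print('full',plane(t,[(188,158)],12))
print('tray',plane(t,[(345,134),(380,147),(371,168),(338,157)],12),plane(t,[(358,151)],12))
print(cross([(t,(267,207)),(s,(284,188))]),cross([(t,(296,153)),(s,(207,197))]),cross([(t,(358.5,151.5)),(s,(169,169))]))
st=r.sense();print(tool(st,[400,-100,420]),r.nose_length)
E
```

```text
[[458.8  15.   34. ]
 [506.6  49.2  34. ]
 [515.6  -9.3  34. ]
 [414.1 -23.9  34. ]
 [407.7  36.6  34. ]]
sq [[596.  -59.9  24. ]]
full [[573.4 218.2  12. ]]
tray [[ 646.3 -191.3   12. ]
 [ 613.7 -283.2   12. ]
 [ 557.6 -259.5   12. ]
 [ 584.7 -173.2   12. ]] [[ 601.8 -225.5   12. ]]
(array([447.3,  11.1,  29.2]), np.float64(2.27756504629336)) (array([590.7, -62.2,  19.2]), np.float64(1.1550043835328854)) (array([ 602.1, -228.5,    3.1]), np.float64(0.0387242343777497))
[-412.2 -614.5 -166.6] 22.0
```

```bash
for i in 1 2 3; do python3 steer.py '0 0 0 -26.5 -27.3 -6.5 1;0 0 0 -26.5 -27.3 -6.5 1;0 0 0 -26.5 -27.3 -6.5 1;0 0 0 -26.5 -27.3 -6.5 1;0 0 0 -26.5 -27.3 -6.5 1' | tail -2; done
python3 - <<'E'
from rig import r, vision
from h import *
import pickle
np.set_printoptions(precision=3,suppress=True)
s=r.sense();p=vision.camera_params('wrist');a=vision.grab_frame('wrist')
cv2.imwrite('pics/w1.png',a[:,:,::-1]);pickle.dump(p,open('w1.pkl','wb'))
print(s['eef_pos'],s['tcp_rot'],s['qpos'],s['clock'],ray(p,(256,192)))
E
```

```text
opening: 1.0
grasp_force: 0.0
opening: 1.0
grasp_force: 0.0
opening: 0.998
grasp_force: 0.0
[440.855  99.859 351.08 ] [3.142 0.    2.872] [ 0.219 -0.014  1.859  0.     1.296 -1.082] 1.35 (array([373.469, 117.476, 471.587]), array([[ 0.271, -0.062, -0.961]]))
```

View pics/w1.png

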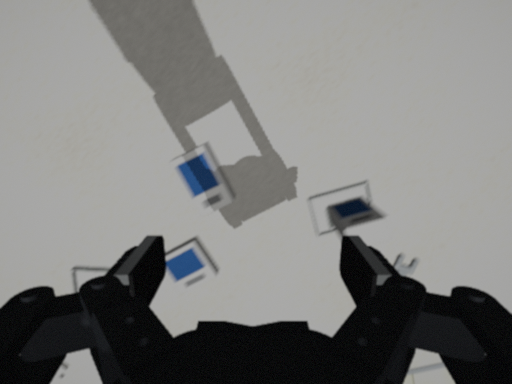

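The wrist picture shows the carton at (203,176), the square carton at (187,263) and the full tray at (340,208). The empty tray is hidden behind a finger near (90,285), so I'll move on for a clear second view.

```bash
python3 steer.py '0 0 0 -27 -22.4 0 1;0 0 0 -27 -22.4 0 1;0 0 0 -27 -22.4 0 1;0 0 0 -27 -22.4 0 1;0 0 0 -27 -22.4 0 1' | tail -1;  python3 steer.py '0 0 0 -27 -22.4 0 1;0 0 0 -27 -22.4 0 1;0 0 0 -27 -22.4 0 1;0 0 0 0 0 0 1;0 0 0 0 0 0 1' | tail -1
python3 - <<'E'
from rig import r, vision
from h import *
import pickle
np.set_printoptions(precision=3,suppress=True)
s=r.sense();p=vision.camera_params('wrist');a=vision.grab_frame('wrist')
cv2.imwrite('pics/w2.png',a[:,:,::-1]);pickle.dump(p,open('w2.pkl','wb'))
print(s['eef_pos'],s['tcp_rot'],s['qpos'],s['clock'])
E
```

```text
grasp_force: 0.0
grasp_force: 0.0
[ 601.276 -129.864  349.665] [-3.141 -0.002  2.87 ] [-0.215  0.265  1.541 -0.     1.337 -1.514] 2.2333
```

View pics/w2.png

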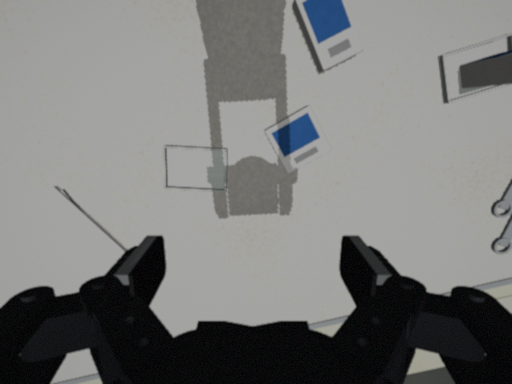

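The second wrist picture shows the whole empty tray, with corners near (166,146), (227,149), (228,190) and (165,187). The carton is cut off at the top edge. I'll fit the tray outline in this view and in the top view.

Run:
```python
from rig import r, vision
from h import *
import pickle
np.set_printoptions(precision=1,suppress=True)
w1,w2=[pickle.load(open(f'w{i}.pkl','rb')) for i in(1,2)];t=vision.camera_params('top');sc=vision.camera_params('scene')
def line(f,box):
    g=cv2.cvtColor(cv2.imread(f),cv2.COLOR_BGR2GRAY);x0,y0,x1,y1=box
    g=cv2.resize(g[y0:y1,x0:x1],None,fx=4,fy=4,interpolation=cv2.INTER_CUBIC)
    bl=cv2.morphologyEx(g,cv2.MORPH_BLACKHAT,np.ones((25,25)));m=cv2.threshold(bl,0,255,cv2.THRESH_OTSU)[1]
    c=max(cv2.findContours(m,cv2.RETR_EXTERNAL,2)[0],key=lambda c:cv2.contourArea(cv2.convexHull(c)))
    q=cv2.approxPolyN(cv2.convexHull(c),4)[0]
    return (q+.5)/4-.5+[x0,y0]
a=line('pics/w2.png',(155,135,240,200));b=line('pics/top.png',(330,126,388,176))
print(a,b,sep='\n')
A=plane(w2,a,12);B=plane(t,b,12);print('w2',A,A.mean(0),'\ntop',B,B.mean(0))
print('2view',cross([(w2,a.mean(0)),(t,b.mean(0))]))
for n,f in(('w1','w1'),('w2','w2'),('top','top'),('scene','scene')):
    h=cv2.cvtColor(cv2.imread(f'pics/{f}.png'),cv2.COLOR_BGR2HSV);m=cv2.inRange(h,(105,120,50),(130,255,255))
    for c in cv2.findContours(m,cv2.RETR_EXTERNAL,2)[0]:
        if cv2.contourArea(c)>100: print(n,cv2.minAreaRect(c))
```

```text
[[231.1 146.6]
 [223.4 190.9]
 [164.4 187.6]
 [163.9 143.6]]
[[381.4 144.1]
 [372.6 171.1]
 [334.6 157.6]
 [343.6 130.6]]
w2 [[ 581.  -159.5   12. ]
 [ 646.4 -192.2   12. ]
 [ 615.4 -282.7   12. ]
 [ 548.4 -258.9   12. ]] [ 597.8 -223.3   12. ] 
top [[ 621.4 -286.8   12. ]
 [ 549.5 -263.7   12. ]
 [ 582.9 -164.4   12. ]
 [ 655.2 -187.7   12. ]] [ 602.2 -225.7   12. ]
2view (array([ 597.3, -221.3,   26.5]), np.float64(2.6831011808755565))
w1 ((183.00001525878906, 264.5), (20.57182502746582, 32.6465950012207), 63.43495178222656)
w1 ((197.66757202148438, 174.70541381835938), (33.58394241333008, 25.785812377929688), 62.10273361206055)
w2 ((295.603759765625, 134.38677978515625), (25.739072799682617, 39.725589752197266), 60.945396423339844)
w2 ((326.917724609375, 15.214228630065918), (42.911563873291016, 35.89120864868164), 68.49856567382812)
top ((265.60980224609375, 206.71385192871094), (19.69140625, 16.954378128051758), 81.25383758544922)
top ((295.79998779296875, 152.10000610351562), (13.992016792297363, 21.69304656982422), 77.47119140625)
scene ((205.58822631835938, 195.85293579101562), (26.925277709960938, 13.54838752746582), 30.963754653930664)
scene ((283.1764831542969, 187.29412841796875), (15.091875076293945, 25.038793563842773), 59.036251068115234)
```

```bash
python3 steer.py '0 0 0 32.2 15.8 15 1;0 0 0 32.2 15.8 15 1;0 0 0 32.2 15.8 15 1;0 0 0 32.2 15.8 15 1;0 0 0 32.2 15.8 15 1' | tail -1;  python3 steer.py '0 0 0 32.2 15.8 15 1;0 0 -.102 0 0 0 1;0 0 -.102 0 0 0 1;0 0 -.102 0 0 0 1;0 0 -.102 0 0 0 1' | tail -1; python3 steer.py '0 0 0 0 0 0 1;0 0 0 0 0 0 1'|tail -1
python3 - <<'E'
from rig import r, vision
from h import *
import pickle
np.set_printoptions(precision=3,suppress=True)
s=r.sense();p=vision.camera_params('wrist');a=vision.grab_frame('wrist')
cv2.imwrite('pics/w3.png',a[:,:,::-1]);pickle.dump(p,open('w3.pkl','wb'))
print(s['eef_pos'],s['tcp_rot'],s['qpos'],s['clock'])
E
```

```text
grasp_force: 0.0
grasp_force: 0.0
grasp_force: 0.0
[439.338  15.008 260.942] [ 3.141  0.    -3.005] [ 0.031  0.049  2.001  0.     1.092 -1.676] 3.2833
```

View pics/w3.png

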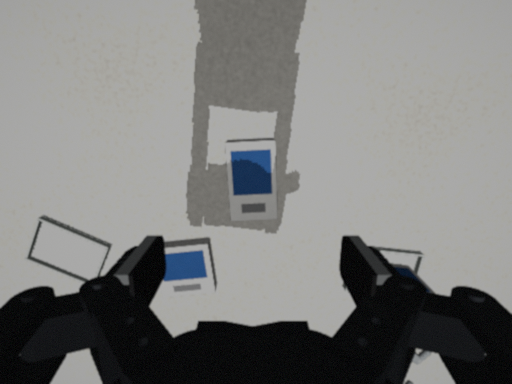

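The carton's top face is clear here, with corners about (227,143), (275,142), (277,219) and (231,220). I'll fit it and cross-check the height against the other views.

Run:
```python
from rig import r, vision
from h import *
import pickle
np.set_printoptions(precision=1,suppress=True)
P={n:pickle.load(open(n+'.pkl','rb')) for n in('w1','w2','w3')};P['top']=vision.camera_params('top');P['scene']=vision.camera_params('scene')
im=cv2.imread('pics/w3.png');h=cv2.cvtColor(im,cv2.COLOR_BGR2HSV);m=cv2.inRange(h,(105,120,50),(130,255,255));m[:,:215]=0;m[:,290:]=0
c=max(cv2.findContours(m,cv2.RETR_EXTERNAL,2)[0],key=cv2.contourArea);rc=cv2.minAreaRect(c);print(rc)
q=plane(P['w3'],cv2.boxPoints(rc),34);print(q)
cw=rc[0]
print('h',cross([(P['w3'],cw),(P['w1'],(197.7,174.7))]),cross([(P['w3'],cw),(P['top'],(265.6,206.7))]),cross([(P['w3'],cw),(P['scene'],(283.2,187.3))]))
k=plane(P['w3'],[(227,143),(275,142),(277,219),(231,220)],34);print(k,k.mean(0))
e=k[[3,2]].mean(0)-k[[0,1]].mean(0);print('yaw',np.degrees(np.arctan2(e[1],e[0])),np.linalg.norm(e))
v=im[200:206].mean((0,2));u=im[:,250].mean(1)
print('row203',dict(enumerate(v[222:284].round().astype(int),222)));print('col250',u[132:150].round(),u[212:228].round())
```

```text
((251.1061553955078, 171.9107666015625), (42.212684631347656, 38.052433013916016), 86.8201675415039)
[[423.9 -12.8  34. ]
 [415.3  31.5  34. ]
 [466.3  42.2  34. ]
 [475.4  -3.9  34. ]]
h (array([443.5,  13.7,  45.1]), np.float64(1.1709439076014145)) (array([450.9,  14. ,   5.8]), np.float64(0.9136365578911335)) (array([446.4,  13.2,  31.2]), np.float64(1.5003980051914139))
[[414.1 -18.6  34. ]
 [405.2  37.2  34. ]
 [500.6  54.9  34. ]
 [509.9  -2.7  34. ]] [457.4  17.7  34. ]
yaw 9.962050464839935 97.06726231677925
row203 {222: np.int64(113), 223: np.int64(113), 224: np.int64(112), 225: np.int64(112), 226: np.int64(111), 227: np.int64(112), 228: np.int64(110), 229: np.int64(116), 230: np.int64(132), 231: np.int64(136), 232: np.int64(137), 233: np.int64(136), 234: np.int64(137), 235: np.int64(137), 236: np.int64(137), 237: np.int64(137), 238: np.int64(137), 239: np.int64(137), 240: np.int64(134), 241: np.int64(127), 242: np.int64(118), 243: np.int64(115), 244: np.int64(115), 245: np.int64(116), 246: np.int64(115), 247: np.int64(115), 248: np.int64(113), 249: np.int64(113), 250: np.in
[... 152 characters left out ...]
8: np.int64(107), 259: np.int64(106), 260: np.int64(107), 261: np.int64(108), 262: np.int64(108), 263: np.int64(108), 264: np.int64(112), 265: np.int64(124), 266: np.int64(133), 267: np.int64(135), 268: np.int64(135), 269: np.int64(135), 270: np.int64(135), 271: np.int64(135), 272: np.int64(135), 273: np.int64(135), 274: np.int64(135), 275: np.int64(132), 276: np.int64(122), 277: np.int64(108), 278: np.int64(112), 279: np.int64(115), 280: np.int64(113), 281: np.int64(113), 282: np.int64(114), 283: np.int64(119)}
col250 [170. 171. 170. 170. 172. 169. 146.  95.  84. 132. 166. 172. 171. 170.
 170. 171. 170. 162.] [102. 127. 133. 135. 134. 134. 133. 128. 120. 117. 115. 113. 112. 114.
 115. 116.]
```

```bash
python3 steer.py '0 0 -.05 0 0 0 1;0 -.125 0 0 0 0 1;0 -.125 0 0 0 0 1;0 -.125 0 0 0 0 1;0 -.125 0 0 0 0 1' | tail -1;  python3 steer.py '0 0 0 0 0 0 1'|tail -1
cat > kin.py <<'E'
import numpy as np
from scipy.optimize import least_squares
# planar model: tool angle T=q2+q3+q5 from up
D=[(625,253,.353,1.633,1.155),(452,351,-.014,1.859,1.296),(615,350,.265,1.541,1.337),(439.6,261,.049,2.001,1.092)]
def fk(p,q2,q3,q5):
    a,L2,L3,e,h,d=p;f=q2+q3;T=f+q5
    return np.array([a+L2*np.sin(q2)+L3*np.sin(f)-e*np.cos(f)+d*np.sin(T),h+L2*np.cos(q2)+L3*np.cos(f)+e*np.sin(f)+d*np.cos(T)])
def fit(D):return least_squares(lambda p:np.r_[np.concatenate([fk(p,*x[2:])-x[:2] for x in D]),(np.array(p)-[50,440,420,0,450,220])*.003],[50,440,420,0,450,220])
def ik(p,r,z,T):
    s=least_squares(lambda q:fk(p,q[0],q[1],T-q[0]-q[1])-[r,z],[.3,1.8]).x;return s[0],s[1],T-s.sum(),np.linalg.norm(fk(p,s[0],s[1],T-s.sum())-[r,z])
E
python3 - <<'E'
from rig import r, vision
from h import *
import kin
np.set_printoptions(precision=3,suppress=True)
s=r.sense();q=s['qpos'];e=s['eef_pos'];print(e,s['tcp_rot'],q,s['clock'])
kin.D.append((np.hypot(e[0],e[1]),e[2],q[1],q[2],q[4]));f=kin.fit(kin.D);print(f.x,f.cost)
for n,R,z,T in(('grasp',443,26,np.pi-.5),('lift',520,250,np.pi+.5),('place',640,72,np.pi*1.5-.5),('retract',720,110,np.pi*1.5-.5)):print(n,np.array(kin.ik(f.x,R,z,T)))
print(tool(s,[443,14,26]))
E
```

```text
grasp_force: 0.0
grasp_force: 0.0
[435.378  14.258 258.087] [ 3.139  0.501 -2.958] [-0.057 -0.181  2.315  0.232  0.531 -1.984] 3.8333
[  4.504 568.514 489.854 -60.414 304.433 330.972] 2.4394515240827697
grasp [ 0.476  2.504 -0.339  0.   ]
lift [0.476 1.549 1.616 0.   ]
place [1.182 0.892 2.138 0.   ]
retract [1.305 0.528 2.379 0.   ]
[104.914  -2.096 207.15 ]
```

```bash
cat > kin.py <<'E'
import numpy as np
from scipy.optimize import least_squares
from scipy.spatial.transform import Rotation as Ro
D=[([1.299,.353,1.633,0,1.155,-.002],[166.6,602.4,253.3]),([.219,-.014,1.859,0,1.296,-1.082],[440.9,99.9,351.1]),([-.215,.265,1.541,0,1.337,-1.514],[601.3,-129.9,349.7]),([.031,.049,2.001,0,1.092,-1.676],[439.3,15,260.9]),([-.057,-.181,2.315,.232,.531,-1.984],[435.4,14.3,258.1])]
def fk(p,q,s4=1):
    a,L2,L3,e,h,d=p;z=Ro.from_euler
    B=z('z',q[0]);F=B*z('y',q[1]+q[2]);T=F*z('z',s4*q[3])*z('y',q[4])
    x=B.apply([a,0,h])+(B*z('y',q[1])).apply([0,0,L2])+F.apply([-e,0,L3])+T.apply([0,0,d])
    return x,T.apply([0,0,1])
P0=np.array([50,440,420,0,450,220.])
def fit(D,s4=1):return least_squares(lambda p:np.r_[np.concatenate([fk(p,q,s4)[0]-x for q,x in D]),(p-P0)*.003],P0)
def ik(p,x,zt,q0):   # tool position and pointing direction -> q1..q5
    S=least_squares(lambda q:np.r_[fk(p,np.r_[q])[0]-x,300*(fk(p,np.r_[q])[1]-zt)],q0,bounds=([-2.6,-.9,.06,-1.3,-.8],[2.6,2.1,2.66,4.4,3.0]));return S.x,S.cost
E
python3 - <<'E'
from rig import r, vision
import kin,numpy as np
np.set_printoptions(precision=3,suppress=True)
for s4 in(1,-1):
    f=kin.fit(kin.D,s4);print(s4,f.x,f.cost,kin.fk(f.x,kin.D[4][0],s4))
p=kin.fit(kin.D).x
def go(n,x,yaw,t): # t tilt: + = pointing forward
    print(n,t,*kin.ik(p,np.array(x),np.array([np.sin(t)*np.cos(yaw),np.sin(t)*np.sin(yaw),-np.cos(t)]),[np.arctan2(x[1],x[0]),.5,1.7,0.05,1.]))
for t in(.3,.2,0,-.2):go('grasp',[443,14,26],.19,t)
for t in(-1.07,-1.3,-1.37,-1.57):
    x=[600,-224.5,70];go('place',x,-.323,t)
    go('retr',[600-80*np.sin(t),-224.5+27*np.sin(t),70+80*np.cos(t)],-.323,t)
E
```

```text
1 [ -1.42  568.652 495.622 -58.816 296.14  322.652] 5.868660345164747 (array([435.676,  12.768, 258.164]), array([ 0.472,  0.09 , -0.877]))
-1 [ 48.917 514.638 434.291  -2.438 163.117 209.065] 2425.3548947907007 (array([417.544, -48.207, 252.05 ]), array([ 0.459, -0.143, -0.877]))
grasp 0.3 [-0.011  0.41   2.362  0.668  0.096] 1.3709274708165752e-26
grasp 0.2 [0.005 0.412 2.298 0.156 0.237] 1.362600674183418e-26
grasp 0 [0.032 0.452 2.167 0.    0.522] 1.584825920976819e-23
grasp -0.2 [ 0.052  0.524  2.035 -0.039  0.781] 8.704128679721338e-28
place -1.07 [-0.347  1.166  0.92  -0.025  2.125] 1.7295997214100277e-26
retr -1.07 [-0.346  1.268  0.602 -0.028  2.341] 1.5722112667155091e-21
place -1.3 [-0.347  1.3    0.777 -0.032  2.364] 1.8362438550345933e-26
retr -1.3 [-0.345  1.475  0.332 -0.044  2.634] 1.1858255734895402e-26
place -1.37 [-0.346  1.339  0.739 -0.035  2.433] 8.822967955828159e-26
retr -1.37 [-0.345  1.544  0.238 -0.053  2.73 ] 1.0332919218940711e-26
place -1.57 [-0.346  1.444  0.648 -0.047  2.619] 2.34862748581294e-26
retr -1.57 [-0.344  1.698  0.06  -0.114  2.946] 42.62002185646714
```

```bash
python3 steer.py '0 .1 0 0 0 0 1;0 .1 0 0 0 0 1;0 .1 0 0 0 0 1' 60| tail -1;  python3 steer.py '0 0 0 6 -.3 35 1;0 0 0 6 -.3 35 1;0 0 0 6 -.3 35 1;0 0 0 6 -.3 35 1;0 0 0 6 -.3 35 1'|tail -1; python3 steer.py '0 0 0 0 0 0 1'
python3 - <<'E'
from rig import r, vision
from h import *
np.set_printoptions(precision=3,suppress=True)
s=r.sense();print(s['eef_pos'],s['tcp_rot'],s['qpos'],s['clock'],tool(s,[443,14,26]))
a=vision.grab_frame('wrist');cv2.imwrite('pics/w4.png',a[:,:,::-1])
E
```

```text
grasp_force: 0.0
grasp_force: 0.0
clock: 4.58
eef_pos: [442.3, 14.1, 77.3]
tcp_rot: [3.139, 0.186, -2.956]
contact_force: [-1.7, -0.1, -0.2]
opening: 0.997
grasp_force: 0.0
[442.311  14.059  77.306] [ 3.139  0.186 -2.956] [ 0.002  0.291  2.272  0.094  0.398 -1.838] 4.5833 [ 8.819 -0.313 50.546]
```

View pics/w4.png

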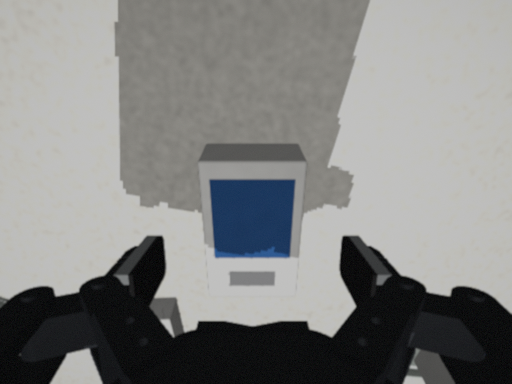

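The carton is centred between the fingers and square to them (columns 200–304, fingers at 165 and 341). I'll descend and grip.

```bash
python3 steer.py '0 0 0 4.4 0 25 1;0 0 0 4.4 0 25 1;0 0 0 0 0 0 1' 60;  python3 steer.py '0 0 0 0 0 0 .4;0 0 0 0 0 0 .4;0 0 0 0 0 0 .4;0 0 0 0 0 0 .4;0 0 0 0 0 0 .4' 60
```

```text
clock: 4.88
eef_pos: [447.0, 14.4, 31.7]
tcp_rot: [3.14, 0.197, -2.954]
contact_force: [-0.5, -0.3, 0.5]
opening: 1.0
grasp_force: 0.0
clock: 5.3
eef_pos: [448.5, 14.2, 35.1]
tcp_rot: [-3.141, 0.204, -2.953]
contact_force: [-1.4, 1.1, 4.7]
opening: 0.682
grasp_force: 63.0
```

```bash
python3 steer.py '0 0 0 -3 0 -15 .4;0 0 0 -6 0 -32 .4;0 0 0 -6 0 -35 .4;0 0 0 -6 0 -35 .4;0 0 0 -6 0 -35 .4'; python3 steer.py '0 0 0 0 0 0 .4'
python3 - <<'E'
from rig import r, vision
from h import *
np.set_printoptions(precision=3,suppress=True)
s=r.sense();print(s['eef_pos'],s['tcp_rot'],s['qpos'],s['clock'])
a=np.hstack([vision.grab_frame('wrist')[100:,100:400],vision.grab_frame('scene')[100:,150:400]]);cv2.imwrite('pics/w5.png',a[:,:,::-1])
E
```

```text
clock: 5.72
eef_pos: [442.7, 13.1, 190.7]
tcp_rot: [-3.14, 0.202, -2.954]
contact_force: [0.4, 0.3, -2.2]
opening: 0.686
grasp_force: 66.3
clock: 5.8
eef_pos: [446.8, 13.2, 195.5]
tcp_rot: [-3.139, 0.213, -2.953]
contact_force: [2.2, 0.3, -0.7]
opening: 0.687
grasp_force: 66.6
[446.849  13.2   195.455] [-3.139  0.213 -2.953] [-0.     0.051  2.189  0.057  0.693 -1.799] 5.8
```

View pics/w5.png

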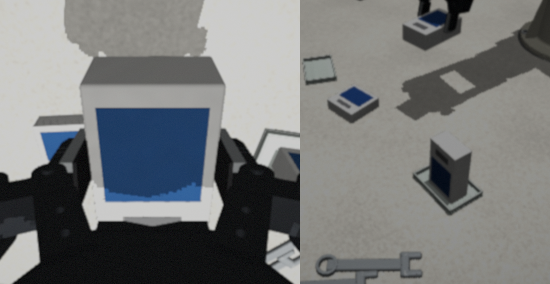

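```bash
python3 steer.py '0 .1 0 0 0 0 .4;0 .1 0 0 0 0 .4;0 0 .11 0 0 0 .4;0 0 .1 0 0 0 .4;0 0 .1 0 0 0 .4' |tail -1; python3 steer.py '0 0 .1 0 0 0 .4;0 0 .1 0 0 0 .4;0 0 0 0 0 0 .4'
python3 - <<'E'
from rig import r, vision
from h import *
import kin
np.set_printoptions(precision=3,suppress=True)
s=r.sense();print(s['eef_pos'],s['tcp_rot'],s['qpos'],tool(s,[600,-224.5,200]))
p=kin.fit(kin.D).x
for z in(200,150,75):
  for t in(-.7,-1.37):print(z,t,*kin.ik(p,np.array([600,-224.5,z]),np.array([np.sin(t)*np.cos(.323),-np.sin(t)*np.sin(.323),-np.cos(t)]),[-.34,.5,1.7,0,1.]))
E
```

```text
grasp_force: 66.4
clock: 6.57
eef_pos: [442.1, 13.3, 185.9]
tcp_rot: [-3.14, -0.002, 2.815]
contact_force: [-0.4, -0.1, -1.7]
opening: 0.687
grasp_force: 66.4
[442.102  13.309 185.878] [-3.14  -0.002  2.815] [ 0.027  0.155  2.074 -0.     0.915 -1.217] [-225.8   -174.614  -14.433]
200 -0.7 [-0.349  0.812  1.144 -0.018  1.885] 4.14625908081746e-27
200 -1.37 [-0.346  1.179  0.796 -0.04   2.536] 3.4061534773246e-27
150 -0.7 [-0.349  0.859  1.167 -0.018  1.815] 2.1577046739121556e-26
150 -1.37 [-0.346  1.237  0.783 -0.038  2.491] 7.269907909435607e-26
75 -0.7 [-0.349  0.939  1.185 -0.017  1.718] 3.628466806367525e-26
75 -1.37 [-0.346  1.333  0.743 -0.035  2.436] 7.767580533016913e-26
```

```bash
A='0 0 0 -28.2 -21.8 -1.8 .4'; true; python3 steer.py '0 0 0 -28.2 -21.8 -1.8 .4;0 0 0 -28.2 -21.8 -1.8 .4;0 0 0 -28.2 -21.8 -1.8 .4;0 0 0 -28.2 -21.8 -1.8 .4;0 0 0 -28.2 -21.8 -1.8 .4' |tail -1; python3 steer.py '0 0 0 -28.2 -21.8 -1.8 .4;0 0 0 -28.2 -21.8 -1.8 .4;0 0 0 -28.2 -21.8 -1.8 .4;0 .12 0 0 0 0 .4;0 .12 0 0 0 0 .4'|tail -1; python3 steer.py '0 .12 0 0 0 0 .4;0 .12 0 0 0 0 .4;0 .12 0 0 0 0 .4;0 .12 0 0 0 0 .4;0 .12 0 0 0 0 .4'|tail -1;python3 steer.py '0 .12 0 0 0 0 .4;0 .12 0 0 0 0 .4;0 .12 0 0 0 0 .4;0 .12 0 0 0 0 .4;0 0 0 0 0 0 .4'|tail -1;python3 steer.py '0 0 0 0 0 0 .4;0 0 0 0 0 0 .4'
python3 - <<'E'
from rig import r, vision
from h import *
np.set_printoptions(precision=3,suppress=True)
s=r.sense();print(s['eef_pos'],s['tcp_rot'],s['qpos'])
b=cv2.resize(vision.grab_frame('scene')[80:230,100:300],None,fx=3,fy=3,interpolation=3);cv2.imwrite('pics/s6.png',b[:,:,::-1]);cv2.imwrite('pics/t6.png',vision.grab_frame('top')[:,:,::-1])
E
```

```text
grasp_force: 66.4
grasp_force: 66.4
grasp_force: 66.5
grasp_force: 66.6
clock: 8.4
eef_pos: [602.2, -223.5, 201.2]
tcp_rot: [3.137, -1.316, 2.824]
contact_force: [0.1, -0.7, -1.9]
opening: 0.687
grasp_force: 66.6
[ 602.172 -223.457  201.226] [ 3.137 -1.316  2.824] [-0.346  1.15   0.815 -0.039  2.492 -1.609]
```

View pics/s6.png

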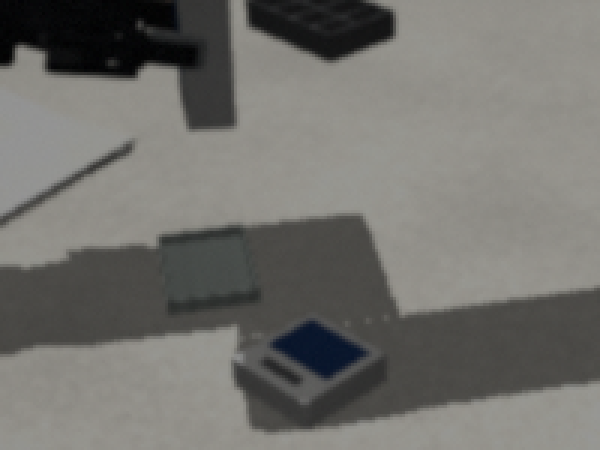

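The carton is held upright high over the tray, its bottom edge at crop (188–235,127). I'll turn the last 0.05 rad, lower to just above the tray and check again.

```bash
python3 steer.py '0 .05 0 0 0 0 .4;0 0 0 -30.8 -.6 .8 .4;0 0 0 -30.8 -.6 .8 .4;0 0 0 -30.8 -.6 .8 .4;0 0 0 0 0 0 .4' |tail -1;python3 steer.py '0 0 0 0 0 0 .4;0 0 0 0 0 0 .4'
python3 - <<'E'
from rig import r, vision
from h import *
np.set_printoptions(precision=3,suppress=True)
s=r.sense();print(s['eef_pos'],s['tcp_rot'],s['qpos'])
b=cv2.resize(vision.grab_frame('scene')[110:210,120:220],None,fx=5,fy=5,interpolation=3);c=cv2.resize(vision.grab_frame('top')[110:190,330:390],None,fx=5,fy=5,interpolation=3)
o=np.zeros((500,800,3),np.uint8);o[:,:500]=b;o[:400,500:]=c;cv2.imwrite('pics/s7.png',o[:,:,::-1])
E
```

```text
grasp_force: 66.6
clock: 9.08
eef_pos: [617.4, -230.4, 113.4]
tcp_rot: [3.141, -1.367, 2.82]
contact_force: [-0.1, 0.0, -1.2]
opening: 0.687
grasp_force: 66.6
[ 617.403 -230.385  113.401] [ 3.141 -1.367  2.82 ] [-0.347  1.312  0.694 -0.042  2.503 -1.61 ]
```

View pics/s7.png

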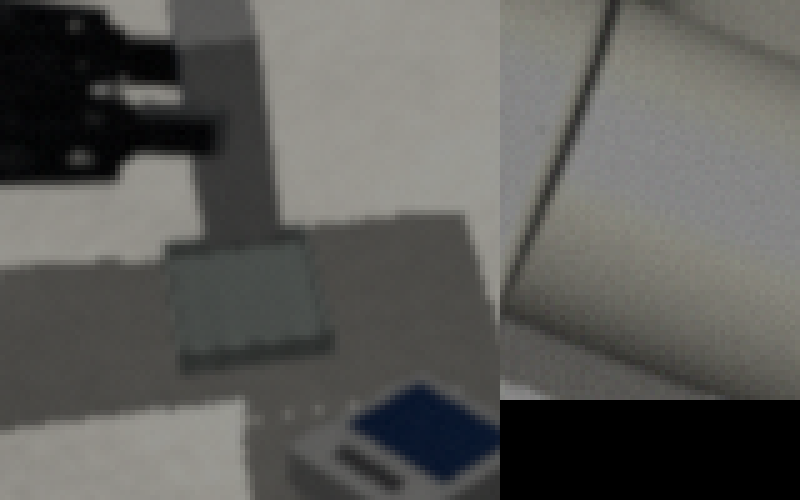

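The scene view shows the carton's narrow side, from its top edge at about (175–258,42) to its bottom edge at (205–278,240). The tray is directly below it. I'll cast those corners onto the side's vertical plane to check height, tilt and centring.

Run:
```python
from rig import r, vision
from h import *
np.set_printoptions(precision=1,suppress=True)
p=vision.camera_params('scene');px=np.array([(174,42),(259,41),(279,238),(205,242)])/5+[120,110]-.4
o,d=ray(p,px);l=np.array([.319,.947,0]);f=np.array([.947,-.319,0])
c=np.array([600,-224.5,0])
X=o+d*(((c+30*l-o)@l)/(d@l))[:,None]
print('f offset',(X-c)@f,'z',X[:,2])
T=plane(p,np.array([(164,242),(303,232),(332,345),(180,362)])/5+[120,110]-.4,12);print('tray',T,T.mean(0))
s=r.sense();print(tool(s,[617.2,-230.3,65.5]))
```

```text
f offset [ 19.5 -15.3 -13.3  19.1] z [153.2 149.1  52.4  55.5]
tray [[ 619.9 -282.5   12. ]
 [ 560.1 -253.7   12. ]
 [ 591.8 -157.6   12. ]
 [ 654.  -182.9   12. ]] [ 606.4 -219.2   12. ]
[-47.3   0.   10.4]
```

Upright, centred to a few mm, with the bottom 54 mm above the bench. Now lower it about 49 mm.

```bash
python3 steer.py '0 0 0 -20 0 4.4 .4;0 0 0 -20 0 4.4 .4;0 0 0 -7 0 1.5 .4;0 0 0 0 0 0 .4;0 0 0 0 0 0 .4'; python3 steer.py '0 0 0 -2 0 .4 .4;0 0 0 0 0 0 .4'
```

```text
clock: 9.6
eef_pos: [616.5, -230.1, 64.5]
tcp_rot: [-3.141, -1.369, 2.819]
contact_force: [-1.6, 0.9, 1.5]
opening: 0.688
grasp_force: 66.5
clock: 9.77
eef_pos: [616.7, -230.1, 64.4]
tcp_rot: [-3.14, -1.372, 2.818]
contact_force: [-1.0, 1.0, 11.4]
opening: 0.69
grasp_force: 66.8
```

Contact, 11 N at floor height. I'll ease off slightly, open slowly and back straight out.

```bash
python3 steer.py '0 0 0 1.5 0 -.3 .4;0 0 0 0 0 0 .75;0 0 0 0 0 0 .8;0 0 0 0 0 0 1;0 0 0 0 0 0 1'; python3 steer.py '0 0 0 0 0 0 1;0 0 0 0 0 -6 1;0 0 0 0 0 -12 1;0 0 0 0 0 -15 1;0 0 0 0 0 -15 1'; python3 steer.py '0 0 0 3 0 -15 1;0 0 0 8 0 -12 1;0 0 0 15 0 -8 1;0 0 0 0 0 0 1;0 0 0 0 0 0 1'
python3 - <<'E'
from rig import r, vision
from h import *
s=r.sense();print(s['qpos'])
b=cv2.resize(vision.grab_frame('scene')[110:210,120:220],None,fx=5,fy=5,interpolation=3);w=vision.grab_frame('wrist')[:,130:390]
o=np.zeros((500,760,3),np.uint8);o[:,:500]=b;o[:384,500:]=w;cv2.imwrite('pics/s8.png',o[:,:,::-1])
E
```

```text
clock: 10.18
eef_pos: [616.1, -230.0, 61.7]
tcp_rot: [3.141, -1.37, 2.82]
contact_force: [0.3, 0.3, 0.4]
opening: 1.004
grasp_force: 0.0
clock: 10.6
eef_pos: [661.1, -245.0, 71.7]
tcp_rot: [-3.142, -1.37, 2.82]
contact_force: [0.7, 1.0, -0.6]
opening: 1.0
grasp_force: 0.0
clock: 11.02
eef_pos: [674.1, -249.1, 104.6]
tcp_rot: [-3.141, -1.358, 2.82]
contact_force: [0.5, -0.1, -0.1]
opening: 0.998
grasp_force: 0.0
[-0.34544706  1.47874877  0.33138227 -0.05427529  2.68931553 -1.62461957]
```

View pics/s8.png

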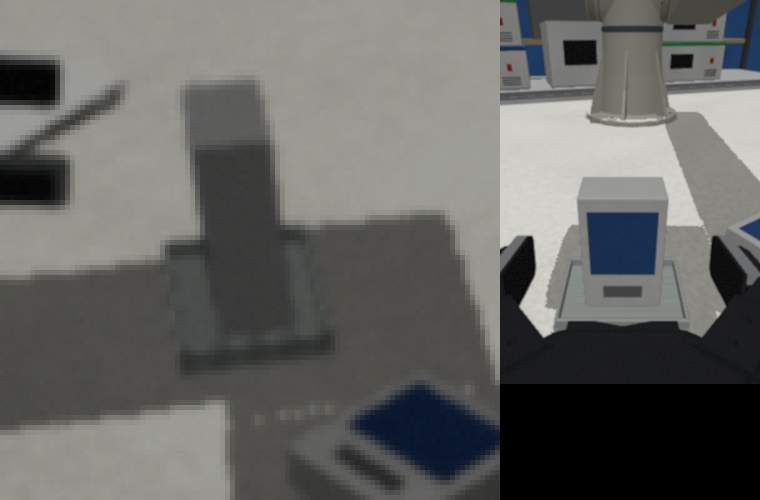

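The carton stands upright and centred in the tray, in both views (carton columns 205–295 within tray 165–330; square in the wrist view). Joint 5 is close to its limit, so I'll back it off and hand in.

```bash
python3 steer.py '0 -.1 0 0 0 0 1;0 0 0 0 0 0 1;0 0 0 0 0 0 1;0 0 0 0 0 0 1'; python3 -c "
from rig import r, vision
print(r.sense()['qpos']);print(r.sign_off())"
```

```text
clock: 11.45
eef_pos: [674.1, -249.1, 104.0]
tcp_rot: [-3.141, -1.261, 2.82]
contact_force: [-0.1, -0.0, 0.2]
opening: 0.999
grasp_force: 0.0
[-0.34565512  1.41135     0.41700156 -0.0434711   2.57388824 -1.6147604 ]
the job is handed in; nothing more can be done
None
```

I stood the carton upright in the middle of the empty tray, square to it, let go of it and backed the gripper clear, then handed the job in at about 11.5 s; the hand-in call gave no verdict.

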